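# Lock the bangle away in the bolted jewellery case

## Task

Put the broad bangle away in the open jewellery case: lower it onto the felt before letting go, bring the glass lid down gently until it is fully shut without letting it slam, then slide the bolt across until it is fully home through the keeper on the lid. Leave the slim bangle and the ring box where they are.

Things in the scene. Friction and masses are not known exactly. Their poses are not given: they have to be found in the camera images.
- case: Fixed wooden jewellery case. Frame: origin at table level, z up, +x the way the bolt is thrown (roughly world +y), +y to its left. Position and yaw vary. Spans x -130..+120, y -90..+90 mm. x -130..-37 is a solid deck, top 68 mm over the table, carrying the bolt; the rest is an open well under a hinged lid.
- well (a point): Middle of the well's felt floor: case x +24, y 0, 12 mm above the table; same axes as the case. The clear floor runs case x -37..+86, y -82..+82 mm; the rim and the shut lid's underside are 58 mm above the table. A fixed padded ring roll, 16 mm high over the floor, fills x 86..110 at the hinge end.
- lid (a joint): Lid angle, rad: 0 shut, grows as it opens, stop at 1.65; starts nearly upright, 1.3 to 1.55. The hinge is stiff: the lid stays at any angle, and a push of about 1 to 7 N on it 120 mm from the hinge lowers it.
- hinge (a point): Middle of the lid's hinge axis, which runs along case y: case x +120, y 0, 58 mm above the table. Same axes as the case.
- lid_edge (a point): Middle of the lid's free edge, on its outer face; turns with the lid. The lid is a 10 mm thick wooden frame with a glass pane sunk 2 mm, 163 mm from hinge to free edge, 180 mm wide; the hinge axis lies in the plane of its underside. The outer face looks up when shut (68 mm above the table, level with the deck) and to case +x when open.
- keeper (a point): Middle of the top of the steel keeper, a bridge-shaped staple on the lid's outer face at mid width, 142..158 mm from the hinge, 24 mm wide, standing 18 mm off the face; turns with the lid. When the lid is pushed, push beside the keeper. With the lid shut it spans case x -38..-22.
- bolt (a joint): Slide of the bolt, m: 0 fully drawn back, 0.034 its stop and fully home; starts at 0 to 0.006. Moves along case +x on the line y 0, 77 mm above the table; friction about 4 N. The steel rod is 10 mm thick; its tip is at case x -52 mm + joint value, and passes the keeper's far face at 0.030. Thrown before the lid is shut, it blocks the lid.
- bolt_handle (a point): Centre of the top of the bolt's upright handle: case x -110 mm + joint value, y 0, 118 mm above the table. A steel stem 12 mm thick with a button head 16 mm across on its top 9 mm, to be pinched from above or pushed from behind. The straps round the rod (20 mm wide, tops 85 mm above the table) are at case x -127..-119 and -66..-56.
- broad_bangle: The bangle to put away: round brass band with beaded outside, 62 mm outside and 54 mm inside diameter, 34 mm high, about 70 g, standing on the table on its edge circle (its axis, z, vertical). Origin at its centre, half-way up. Lies in one of three places, exchanged with the slim bangle and the ring box.
- slim_bangle: Bystander: plain brass bangle of the same diameters but only 12 mm high. Origin at its centre.
- ring_box: Bystander: closed grey box 54 x 54 x 43 mm. Origin under its middle.

How it is judged:
By the outcome, as a careful person would: the job done as asked, in the order asked, and still so for the second after the job is handed in, with the robot touching nothing.
It also fails if it takes over 66 s, if anything falls off the work surface, if the arm or the gripper's body presses on something with over 40 N, if the wrist force passes 120 N, or if a joint passes its speed limit or range.

## Robot

A 6-joint arm with a two-finger parallel gripper is mounted at the origin on the work surface. World frame = base frame: x ahead of the robot, y to its left, z up, the work surface at z = 0. Lengths are in mm, angles in rad, forces in N, time in s.
With the tool pointing down it reaches from about 275 to 1000 mm from the base axis. Payload 8.4 kg.
Tool frame: the origin (TCP) lies midway between the tips of the shut fingers; the grasp point (between the pads) lies 19 mm behind it; z points along the fingers, x is the direction in which the jaws open and shut, and the axes are right-handed (so a half turn about z gives the same grasp; the last joint's range is limited). The gripper opens to 85 mm and grips with 20 to 120 N. Pads are 22 mm wide; open, the fingers measure 114 mm over their backs; the gripper's body (76 mm by 85 mm) begins 54 mm behind the grasp point. The pads swing forward as they close: fully open they stand 13 mm farther back than shut.
Start: joints at [-1.331, 0.353, 1.633, -0, 1.155, -0.002], TCP at [149.655, -606.821, 231.281] pointing down, gripper open.
Joint ranges: [-2.63, 2.63], [-0.92, 2.1], [0.06, 2.66], [-1.3, 4.44], [0, 2.69], [-3.02, 3.02]. Speed limits (rad/s): [2.22, 2.22, 2.79, 3.14, 3.14, 3.14].

## Interface

Orientations are given as [roll, pitch, yaw] about the fixed x, y, z axes, in that order (R = Rz(yaw) Ry(pitch) Rx(roll)).
In Python, from rig import sense, grab_frame, camera_model, job gives the robot as it stands.
- The arm moves only by the tool arm_command, never from a script. Its argument "plan" is a list of rows, each an object with "translation": the shift along the tool's x, y, z in cm, a list of three; "twist": the turn about the tool's z in rad; "gripper": the opening, from 0 (shut) to 1 (fully open). A call has exactly 5 rows; each row is the pose to reach, as a shift and turn from the pose measured when the call began, along the tool's axes at that moment; what a row does not reach only later rows make up. A row lasts 1/12 s, in which the tool goes at most 41.7 mm and 7.16 degrees, less where a joint would pass 70% of its speed; a pose out of reach is approached as far as the arm can. A call with a gripper value outside its range is refused whole. The fingers move at their own pace and stop on an object; "squeeze" is the grip in N (left out, the last holds). Time passes only in rows, so rows that repeat a pose let the fingers close, or fill a call up. It gives the time, the measured TCP pose, the force and the opening at its end, in the units of the state.
- sense(): the state, without advancing time (a new reading comes with each control period).
- grab_frame(name): name is "scene" or "top" or "wrist"; returns the picture (480x640x3 uint8, blue, green, red); there is no depth.
- camera_model(name): a dict with "fx", "fy", "cx", "cy" (pixels), "dist_coeffs" ([k1, k2, p1, p2, k3] as OpenCV has them; the pictures are not rectified), "pose" (4x4, takes a point from camera to world coordinates). Camera axes: x right, y down, z forward; pixel columns grow to the right and rows downward; lengths in mm; the calibration is good to about 2 mm. A picture is of the moment at which its call begins: read the wrist's pose just before it. camera_model takes no time and is no camera call; for the wrist camera it gives the pose at the moment of the call.
- job.sign_off(): hands the job in, once; it reports no verdict.
The state is a dict: "clock": time; "qpos": joint angles; "qvel": joint speeds; "joint_efforts": joint torques, N m; "eef_pos": TCP position; "tcp_rot": TCP orientation; "contact_force": force on the tool from outside, world axes, zero at the start; "wrist_torque": the same for the moment, N m; "opening": opening from 0.0 (shut) to 1.0 (fully open).
Only numpy, scipy, OpenCV 4.12 (cv2) and the standard library are available. Lean on these libraries where they do the work, as an engineer would, in place of code of your own. Each camera call takes 0.05 s, during which the arm holds its last target.

## Working session

There is one attempt and no reset: what is moved stays moved. The work goes in short steps, Python scripts to look and compute and a tool call to move; the robot and the scene stay as the last step left them, time stands still between calls to the robot, and variables do not carry over. Pictures are saved under pics/ and viewed, and the job is handed in when it is done.

Besides the shell and the picture viewer there is one more tool, called after ">>>" by a JSON object that holds its "method" and its "body", one argument or row to a line. arm_command: Moves the arm, as the interface text tells. Its arguments: {"type":"object","properties":{"plan":{"type":"array","items":{"type":"object","properties":{"translation":{"type":"array","items":{"type":"number"}},"twist":{"type":"number"},"gripper":{"type":"number"}}}},"squeeze":{"type":"number"}},"required":["plan"]}

```bash
mkdir -p pics; ls
python3 - <<'E'
from rig import sense, grab_frame, camera_model, job
import cv2,numpy as np
print(sense())
for n in ("scene","top","wrist"):
    m=camera_model(n); print(n,{k:(np.round(v,4).tolist()) for k,v in m.items()})
    cv2.imwrite(f"pics/{n}0.png",grab_frame(n))
E
```

```text
pics
{'clock': 0.0, 'qpos': array([-1.33137498e+00,  3.53646837e-01,  1.63415540e+00, -7.50099946e-06,
        1.15518780e+00, -2.41566493e-03]), 'qvel': array([ 1.50540662e-03, -7.39997428e-05,  7.27520476e-04, -7.03426019e-04,
       -5.18733603e-04, -4.69505001e-04]), 'joint_efforts': array([-2.03085765e-03, -6.05260062e+01, -3.42068946e+01, -9.49289961e-05,
        9.60917008e-03, -8.46439411e-05]), 'eef_pos': array([ 149.55240583, -606.34441382,  230.55339855]), 'tcp_rot': array([ 3.14158917e+00,  1.39739399e-03, -1.32895628e+00]), 'contact_force': array([-0.4131837 ,  0.84668866,  0.01466689]), 'wrist_torque': array([ 0.03400476, -0.04705053,  0.03112091]), 'opening': 1.0031332013857743}
scene {'fx': 566.3384, 'fy': 566.3384, 'cx': 313.1658, 'cy': 242.339, 'dist_coeffs': [-0.1311, 0.0, 0.0, 0.0, 0.0], 'pose': [[0.7295, 0.3586, -0.5824, 1194.165], [0.684, -0.3748, 0.6259, -721.4501], [0.0062, -0.855, -0.5187, 705.1798], [0.0, 0.0, 0.0, 1.0]]}
top {'fx': 551.3689, 'fy': 551.3689, 'cx': 313.4093, 'cy': 245.7588, 'dist_coeffs': [-0.1393, 0.0, 0.0, 0.0, 0.0], 'pose': [[-0.0496, -0.9781, 0.2019, 291.8618], [-0.9988, 0.0489, -0.0085, -4.6152], [-0.0016, -0.2021, -0.9794, 1257.9612], [0.0, 0.0, 0.0, 1.0]]}
wrist {'fx': 356.4986, 'fy': 356.4986, 'cx': 313.767, 'cy': 236.6215, 'dist_coeffs': [-0.0611, 0.0, 0.0, 0.0, 0.0], 'pose': [[0.2399, -0.9282, -0.2843, 221.0175], [-0.9708, -0.2299, -0.0686, -588.0671], [-0.0017, 0.2925, -0.9563, 373.7582], [0.0, 0.0, 0.0, 1.0]]}
```

View pics/scene0.png

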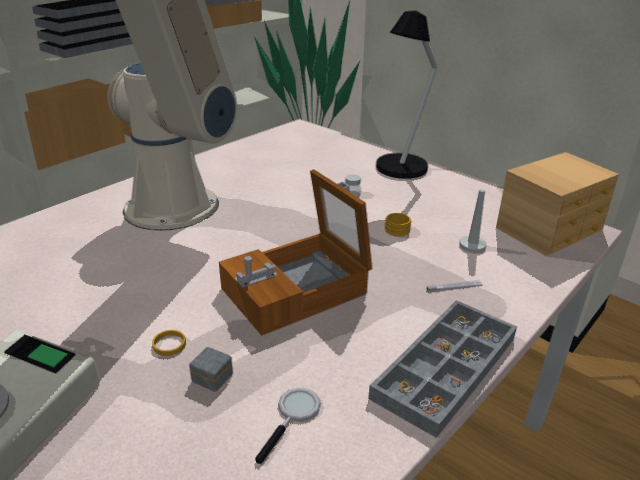

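View pics/top0.png

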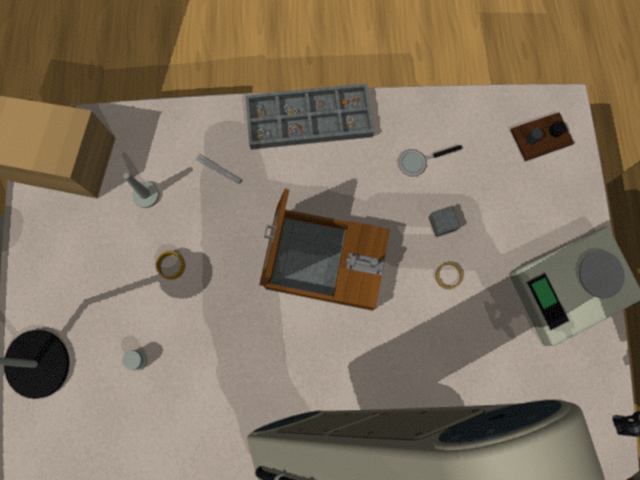

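View pics/wrist0.png

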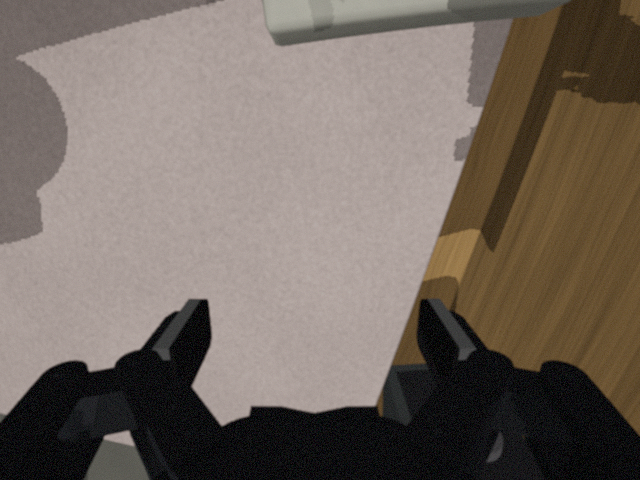

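```bash
cat > h.py <<'E'
from rig import sense, grab_frame, camera_model, job
import cv2,numpy as np
def ray(m,px):
    K=np.array([[m['fx'],0,m['cx']],[0,m['fy'],m['cy']],[0,0,1.]])
    u=cv2.undistortPoints(np.array(px,float).reshape(-1,1,2),K,np.array(m['dist_coeffs'])).reshape(-1,2)
    P=np.array(m['pose']); d=np.c_[u,np.ones(len(u))]@P[:3,:3].T
    return P[:3,3],d
def onz(m,px,z):
    o,d=ray(m,px); z=np.broadcast_to(np.asarray(z,float),(len(d),))
    return o+d*((z-o[2])/d[:,2])[:,None]
def proj(m,X):
    K=np.array([[m['fx'],0,m['cx']],[0,m['fy'],m['cy']],[0,0,1.]])
    T=np.linalg.inv(np.array(m['pose'])); r,_=cv2.Rodrigues(T[:3,:3])
    return cv2.projectPoints(np.array(X,float).reshape(-1,3),r,T[:3,3],K,np.array(m['dist_coeffs']))[0].reshape(-1,2)
E
python3 - <<'E'
import cv2,numpy as np
t=cv2.imread('pics/top0.png')
cv2.imwrite('pics/t_case.png',cv2.resize(t[180:320,250:400],None,fx=4,fy=4,interpolation=cv2.INTER_CUBIC))
a=cv2.resize(t[235:295,140:210],None,fx=5,fy=5,interpolation=cv2.INTER_CUBIC)
s=cv2.imread('pics/scene0.png')
b=cv2.resize(s[205:245,375:420],None,fx=8,fy=7.5,interpolation=cv2.INTER_CUBIC)
cv2.imwrite('pics/bang.png',np.hstack([a,b]))
cv2.imwrite('pics/s_case.png',cv2.resize(s[165:335,210:380],None,fx=3.5,fy=3.5,interpolation=cv2.INTER_CUBIC))
E
```

```text
(no output)
```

View pics/t_case.png

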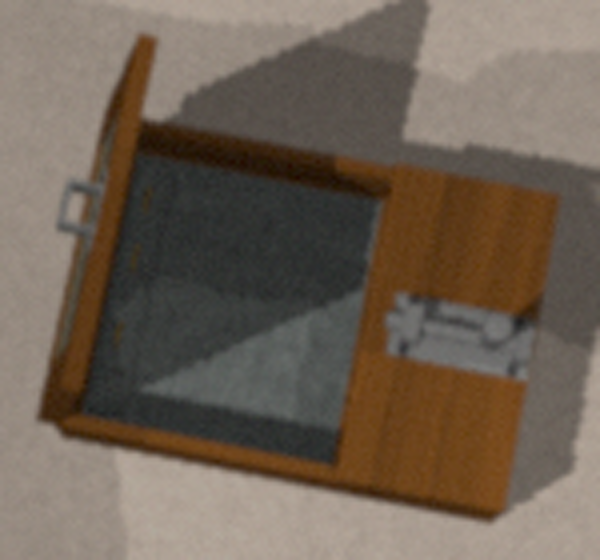

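View pics/bang.png

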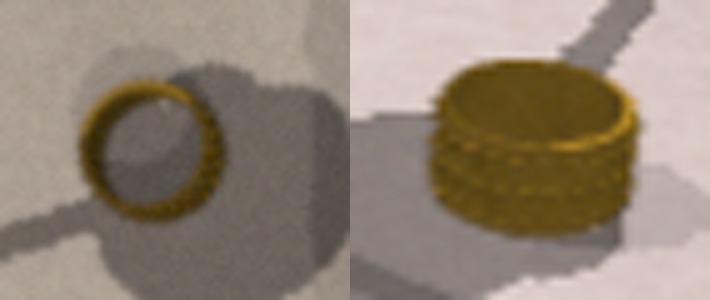

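View pics/s_case.png

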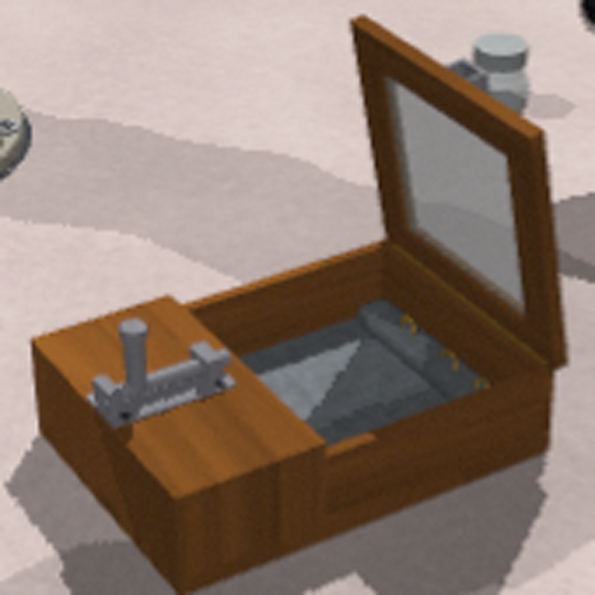

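Run:
```python
from h import *
t=camera_model('top');s=camera_model('scene')
tc=np.array([[556,195],[497,510],[338,482],[393,165]])/4+[250,180]
sc=np.array([[178,497],[33,345],[170,296],[325,440]])/3.5+[210,165]
a=onz(t,tc,68);b=onz(s,sc,68)
print(a.round(1),b.round(1),sep='\n')
for c in(a,b):
  print(np.linalg.norm(np.roll(c,-1,0)-c,axis=1).round(1), np.degrees(np.arctan2(c[0,1]-c[1,1],c[0,0]-c[1,0])).round(2),np.degrees(np.arctan2(c[2,1]-c[1,1],c[2,0]-c[1,0])).round(2),np.degrees(np.arctan2(c[3,1]-c[0,1],c[3,0]-c[0,0])).round(2))
# bangle top rim outer: top crop /5+(140,235); scene /8,/7.5
im=cv2.imread('pics/top0.png')
h=cv2.cvtColor(im,cv2.COLOR_BGR2HSV)
for n,m,roi in(('top',t,(140,235,210,295)),('scene',s,(375,205,420,245))):
  im=cv2.imread(f'pics/{n}0.png');h=cv2.cvtColor(im,cv2.COLOR_BGR2HSV)
  k=cv2.inRange(h,(15,130,40),(35,255,255)); x0,y0,x1,y1=roi
  k=k[y0:y1,x0:x1]; c=max(cv2.findContours(k,cv2.RETR_EXTERNAL,cv2.CHAIN_APPROX_NONE)[0],key=cv2.contourArea).reshape(-1,2)+[x0,y0]
  print(n,c.min(0),c.max(0))
  hull=cv2.convexHull(c.astype(np.int32)).reshape(-1,2)
  for z in(34,0):
    p=onz(m,c,z)[:,:2]; print(z,p.min(0),p.max(0),(p.min(0)+p.max(0))/2)
```

```text
[[ 567.4 -184.7   68. ]
 [ 394.6 -139.4   68. ]
 [ 414.2  -54.5   68. ]
 [ 589.   -95.1   68. ]]
[[ 565.4 -184.9   68. ]
 [ 397.3 -146.3   68. ]
 [ 415.1  -54.3   68. ]
 [ 585.9  -95.6   68. ]]
[178.6  87.2 179.4  92.1] -14.67 77.01 76.45
[172.5  93.6 175.7  91.7] -12.95 79.07 77.13
top [156 251] [184 278]
34 [485.58790465 280.31378792] [548.70681079 345.22262801] [517.14735772 312.76820797]
0 [490.96935681 288.22873327] [555.84162145 354.94065383] [523.40548913 321.58469355]
scene [385 213] [410 235]
34 [485.40865064 241.01579026] [572.54757996 345.75657817] [528.9781153  293.38618421]
0 [449.50513741 289.77148698] [541.05826903 399.81813567] [495.28170322 344.79481133]
```

```bash
cat >> h.py <<'E'
YAW=np.radians(77.0)
E
python3 - <<'E'
from h import *
t=camera_model('top');s=camera_model('scene')
tc=np.array([[556,195],[497,510],[338,482],[393,165]])/4+[250,180]
sc=np.array([[178,497],[33,345],[170,296],[325,440]])/3.5+[210,165]
C=np.array([[-130,-90],[-130,90],[-37,90],[-37,-90]],float)
def fit(P):
  a=C.mean(0);b=P.mean(0);H=(C-a).T@(P-b);th=np.arctan2(H[0,1]-H[1,0],H[0,0]+H[1,1])
  R=np.array([[np.cos(th),-np.sin(th)],[np.sin(th),np.cos(th)]]);o=b-R@a
  return th,o,np.abs((R@C.T).T+o-P).max()
for px,m in((tc,t),(sc,s)):
  P=onz(m,px,68)[:,:2];th,o,r=fit(P);print(np.degrees(th).round(2),o.round(1),r.round(1))
P=np.vstack([onz(t,tc,68)[:,:2],onz(s,sc,68)[:,:2]]).reshape(2,4,2).mean(0)
th,o,r=fit(P);print('avg',np.degrees(th),o,r)
ex=np.array([np.cos(th),np.sin(th)]);ey=np.array([-ex[1],ex[0]])
# lid corners: intersect ray with plane case y=const
def plane(m,px,y):
  c,d=ray(m,[px]);d=d[0];k=(y-(c[:2]-o)@ey)/(d[:2]@ey);X=c+k*d;return np.array([(X[:2]-o)@ex,X[2]])
for n,m,px,y in(('top corner-90',t,np.array([147,35])/4+[250,180],-90),('scene +90',s,np.array([355,18])/3.5+[210,165],90),('scene -90',s,np.array([545,135])/3.5+[210,165],-90)):
  q=plane(m,px,y);v=q-[120,58];print(n,q.round(1),np.hypot(*v).round(1),np.arctan2(v[1],-v[0]).round(3))
for pt in [(0,0,118)]:pass
H=np.r_[o+ex*-107,118];print('handle',H,proj(s,H),proj(t,H))
for m,(x0,y0,f) in((s,(210,165,3.5)),(t,(250,180,4))):
  for cx,cy,z in((-130,-90,68),(-130,90,68),(-37,90,68),(-37,-90,68),(120,-90,58),(120,90,58),(-107,0,118),(-130,-90,0)):
    p=proj(m,np.r_[o+ex*cx+ey*cy,z])[0];print((cx,cy,z),((p-[x0,y0])*f).round(0))
E
```

```text
76.25 [511.2 -37.3] 2.7
77.04 [509.7 -38.9] 4.5
avg 76.63746413150568 [510.41770677 -38.10536909] 3.1661357036863933
top corner-90 [ 94.2 229.9] 173.8 1.422
scene +90 [ 96.4 218.7] 162.5 1.425
scene -90 [100.2 216.9] 160.1 1.447
handle [ 485.68874602 -142.2085799   118.        ] [[248.09285387 258.49524432]] [[375.08612098 261.97128662]]
(-130, -90, 68) [181. 499.]
(-130, 90, 68) [ 31. 340.]
(-37, 90, 68) [170. 295.]
(-37, -90, 68) [331. 442.]
(120, -90, 58) [557. 369.]
(120, 90, 58) [384. 238.]
(-107, 0, 118) [133. 327.]
(-130, -90, 0) [186. 599.]
(-130, -90, 68) [557. 194.]
(-130, 90, 68) [505. 513.]
(-37, 90, 68) [336. 482.]
(-37, -90, 68) [393. 164.]
(120, -90, 58) [117. 119.]
(120, 90, 58) [ 53. 432.]
(-107, 0, 118) [500. 328.]
(-130, -90, 0) [542. 221.]
```

```bash
cat >> h.py <<'E'
TH=np.radians(76.64);O=np.array([510.4,-38.1]);EX=np.array([np.cos(TH),np.sin(TH)]);EY=np.array([-EX[1],EX[0]])
from scipy.spatial.transform import Rotation as Ro
def case(x,y,z): return np.r_[O+EX*x+EY*y,z]
def tocase(p): return np.r_[(np.asarray(p)[:2]-O)@EX,(np.asarray(p)[:2]-O)@EY,p[2]]
def rel(target,yaw=None):
    s=sense();R=Ro.from_euler('xyz',s['tcp_rot']).as_matrix()
    d=R.T@(np.asarray(target)-s['eef_pos'])/10
    print('t',round(s['clock'],2),'pos',s['eef_pos'].round(1),'case',tocase(s['eef_pos']).round(1),'yaw',round(np.degrees(s['tcp_rot'][2]),1),'F',s['contact_force'].round(1),'op',round(s['opening'],3))
    tw=None if yaw is None else round(-(yaw-s['tcp_rot'][2]),3)
    print('shift cm',d.round(2),'twist',tw)
E
python3 - <<'E'
from h import *
rel([350,-300,300],TH)
rel([519,316,200],TH)
E
```

```text
t 0.15 pos [ 149.6 -606.4  230.7] case [-636.3  219.7  230.7] yaw -76.1 F [ 0.2 -0.   0.1] op 0.998
shift cm [-24.96 -26.8   -6.9 ] twist -2.667
t 0.15 pos [ 149.6 -606.4  230.7] case [-636.3  219.7  230.7] yaw -76.1 F [ 0.2 -0.   0.1] op 0.998
shift cm [-80.71 -57.96   3.16] twist -2.667
```

>>> {"method": "arm_command", "body": {
  "plan": [
    {"translation": [-2.5,-2.7,-1.4],"twist": -0.12,"gripper": 1},
    {"translation": [-5,-5.4,-2.8],"twist": -0.24,"gripper": 1},
    {"translation": [-7.5,-8,-4.2],"twist": -0.36,"gripper": 1},
    {"translation": [-10,-10.7,-5.6],"twist": -0.48,"gripper": 1},
    {"translation": [-12.5,-13.4,-7],"twist": -0.6,"gripper": 1}
  ]
}}

```text
clock: 0.57
eef_pos: [250.2, -451.5, 301.2]
tcp_rot: [-3.141, 0.001, -0.724]
contact_force: [1.5, 0.0, -0.1]
opening: 1.0
```

```bash
python3 -c "
from h import *
rel([400,0,300],TH)"
```

```text
t 0.57 pos [ 250.2 -451.5  301.2] case [-462.3  157.7  301.2] yaw -41.5 F [ 1.5  0.  -0.1] op 1.0
shift cm [-18.66 -43.75   0.18] twist -2.061
```

>>> {"method": "arm_command", "body": {
  "plan": [
    {"translation": [-1.6,-3.7,0],"twist": -0.12},
    {"translation": [-3.1,-7.3,0],"twist": -0.24},
    {"translation": [-4.7,-11,0],"twist": -0.36},
    {"translation": [-6.2,-14.6,0],"twist": -0.48},
    {"translation": [-7.8,-18.3,0],"twist": -0.6}
  ]
}}

```text
schema error: expected keys translation, twist, gripper
```

```bash
python3 -c "
from h import *
rel([440,80,300],TH)"
```

```text
t 0.57 pos [ 250.2 -451.5  301.2] case [-462.3  157.7  301.2] yaw -41.5 F [ 1.5  0.  -0.1] op 1.0
shift cm [-20.96 -52.4    0.19] twist -2.061
```

>>> {"method": "arm_command", "body": {
  "plan": [
    {"translation": [-1.6,-3.7,0],"twist": -0.12,"gripper": 1},
    {"translation": [-3.1,-7.3,0],"twist": -0.24,"gripper": 1},
    {"translation": [-4.7,-11,0],"twist": -0.36,"gripper": 1},
    {"translation": [-6.2,-14.6,0],"twist": -0.48,"gripper": 1},
    {"translation": [-7.8,-18.3,0],"twist": -0.6,"gripper": 1}
  ]
}}

```text
clock: 0.98
eef_pos: [312.9, -260.9, 301.4]
tcp_rot: [-3.14, 0.0, -0.118]
contact_force: [1.0, -0.4, 0.3]
opening: 1.001
```

```bash
python3 -c "
from h import *
rel([490,220,300],TH)"
```

```text
t 0.98 pos [ 312.9 -260.9  301.4] case [-262.4  140.7  301.4] yaw -6.8 F [ 1.  -0.4  0.3] op 1.001
shift cm [ 11.92 -49.84   0.21] twist -1.456
```

>>> {"method": "arm_command", "body": {
  "plan": [
    {"translation": [1,-4,0],"twist": -0.12,"gripper": 1},
    {"translation": [1.9,-8,0],"twist": -0.24,"gripper": 1},
    {"translation": [2.9,-12,0],"twist": -0.36,"gripper": 1},
    {"translation": [3.8,-16,0],"twist": -0.48,"gripper": 1},
    {"translation": [4.8,-20,0],"twist": -0.6,"gripper": 1}
  ]
}}

```text
clock: 1.4
eef_pos: [384.0, -65.9, 301.8]
tcp_rot: [-3.141, -0.001, 0.488]
contact_force: [1.4, -0.9, -0.2]
opening: 0.999
```

```bash
python3 -c "
from h import *
rel([490,200,300],TH)"
```

```text
t 1.4 pos [384.  -65.9 301.8] case [-56.3 116.5 301.8] yaw 27.9 F [ 1.4 -0.9 -0.2] op 0.999
shift cm [ 21.82 -18.53   0.22] twist -0.85
```

>>> {"method": "arm_command", "body": {
  "plan": [
    {"translation": [3,-2.6,0],"twist": -0.12,"gripper": 1},
    {"translation": [6,-5.2,0],"twist": -0.24,"gripper": 1},
    {"translation": [9,-7.7,0],"twist": -0.36,"gripper": 1},
    {"translation": [12,-10.2,0],"twist": -0.48,"gripper": 1},
    {"translation": [15,-12.7,0],"twist": -0.6,"gripper": 1}
  ]
}}

```text
clock: 1.82
eef_pos: [457.2, 118.7, 302.1]
tcp_rot: [3.142, -0.001, 1.094]
contact_force: [1.2, -2.2, 0.5]
opening: 1.001
```

```bash
python3 -c "
from h import *
rel([519,300,230],TH)"
```

```text
t 1.82 pos [457.2 118.7 302.1] case [140.3  88.  302.1] yaw 62.7 F [ 1.2 -2.2  0.5] op 1.001
shift cm [18.93 -2.83  7.23] twist -0.243
```

>>> {"method": "arm_command", "body": {
  "plan": [
    {"translation": [3.8,-0.6,0],"twist": -0.08,"gripper": 1},
    {"translation": [7.6,-1.1,1],"twist": -0.16,"gripper": 1},
    {"translation": [11.4,-1.7,3],"twist": -0.243,"gripper": 1},
    {"translation": [15.2,-2.3,5.2],"twist": -0.243,"gripper": 1},
    {"translation": [18.9,-2.8,7.2],"twist": -0.243,"gripper": 1}
  ]
}}

```text
clock: 2.23
eef_pos: [517.6, 297.3, 231.7]
tcp_rot: [3.141, -0.001, 1.338]
contact_force: [0.7, -0.4, 0.2]
opening: 0.997
```

>>> {"method": "arm_command", "body": {
  "plan": [
    {"translation": [0,0,0],"twist": 0,"gripper": 1},
    {"translation": [0,0,0],"twist": 0,"gripper": 1},
    {"translation": [0,0,0],"twist": 0,"gripper": 1},
    {"translation": [0,0,0],"twist": 0,"gripper": 1},
    {"translation": [0,0,0],"twist": 0,"gripper": 1}
  ]
}}

```text
clock: 2.65
eef_pos: [517.8, 296.4, 232.8]
tcp_rot: [3.14, -0.002, 1.337]
contact_force: [-0.4, -0.8, 0.5]
opening: 1.001
```

Run:
```python
from h import *
m=camera_model('wrist');im=grab_frame('wrist');cv2.imwrite('pics/w1.png',im)
h=cv2.cvtColor(im,cv2.COLOR_BGR2HSV);k=cv2.inRange(h,(15,130,40),(35,255,255))
c=max(cv2.findContours(k,cv2.RETR_EXTERNAL,cv2.CHAIN_APPROX_NONE)[0],key=cv2.contourArea).reshape(-1,2)
print(c.min(0),c.max(0))
for z in(34,0):
  p=onz(m,c,z)[:,:2];print(z,p.min(0).round(1),p.max(0).round(1),((p.min(0)+p.max(0))/2).round(1))
print(m['pose'][:3,3])
rel([519,315,200],TH)
```

```text
[301 166] [364 231]
34 [481.2 286.7] [546.3 347.7] [513.7 317.2]
0 [484.9 284. ] [556.5 351. ] [520.7 317.5]
[443.93296519 314.09968497 375.78356653]
t 2.7 pos [517.9 296.5 232.8] case [327.2  70.  232.8] yaw 76.6 F [0.3 0.5 0.1] op 1.0
shift cm [ 1.82 -0.33  3.28] twist -0.001
```

View pics/w1.png

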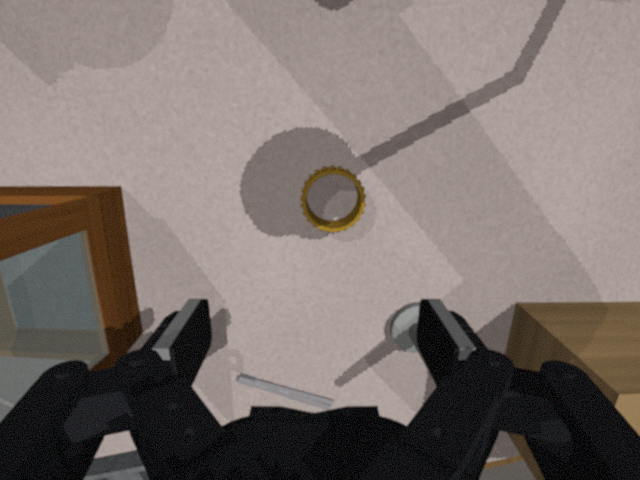

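Run:
```python
from h import *
m=camera_model('top')
print(onz(m,[[146,195],[128,175],[240,181],[198,155]],[0,0,0,0]).round(0), onz(m,[[128,175]],90).round(0))
rel([516.5,317,120],TH);rel([516.5,317,2],TH)
```

```text
[[696. 382.   0.]
 [750. 428.   0.]
 [718. 153.   0.]
 [791. 254.   0.]] [[717. 397.  90.]]
t 2.7 pos [517.9 296.5 232.8] case [327.2  70.  232.8] yaw 76.6 F [0.3 0.5 0.1] op 1.0
shift cm [ 1.94 -0.63 11.28] twist -0.001
t 2.7 pos [517.9 296.5 232.8] case [327.2  70.  232.8] yaw 76.6 F [0.3 0.5 0.1] op 1.0
shift cm [ 1.91 -0.65 23.08] twist -0.001
```

>>> {"method": "arm_command", "body": {
  "plan": [
    {"translation": [1,-0.3,3.5],"twist": 0,"gripper": 1},
    {"translation": [1.9,-0.6,7],"twist": 0,"gripper": 1},
    {"translation": [1.9,-0.6,10.5],"twist": 0,"gripper": 1},
    {"translation": [1.9,-0.6,14],"twist": 0,"gripper": 1},
    {"translation": [1.9,-0.6,17],"twist": 0,"gripper": 1}
  ]
}}

```text
clock: 3.12
eef_pos: [516.7, 315.9, 61.8]
tcp_rot: [3.14, -0.003, 1.336]
contact_force: [-0.8, 0.1, -0.1]
opening: 0.997
```

Run:
```python
from h import *
m=camera_model('wrist');im=grab_frame('wrist');cv2.imwrite('pics/w2.png',im)
h=cv2.cvtColor(im,cv2.COLOR_BGR2HSV);k=cv2.inRange(h,(15,130,40),(35,255,255))
c=max(cv2.findContours(k,cv2.RETR_EXTERNAL,cv2.CHAIN_APPROX_NONE)[0],key=cv2.contourArea).reshape(-1,2)
print(c.min(0),c.max(0))
for z in(34,0):
  p=onz(m,c,z)[:,:2];print(z,p.min(0).round(1),p.max(0).round(1),((p.min(0)+p.max(0))/2).round(1))
rel([516.5,317,1],TH)
```

```text
[255 206] [375 329]
34 [478.  286.6] [546. 349.] [512.  317.8]
0 [485.  277.3] [566.5 352.1] [525.8 314.7]
t 3.17 pos [513.8 314.1  56.5] case [343.4  78.   56.5] yaw 76.6 F [-2.2 -0.8 -4.3] op 0.996
shift cm [0.36 0.21 5.55] twist -0.002
```

View pics/w2.png

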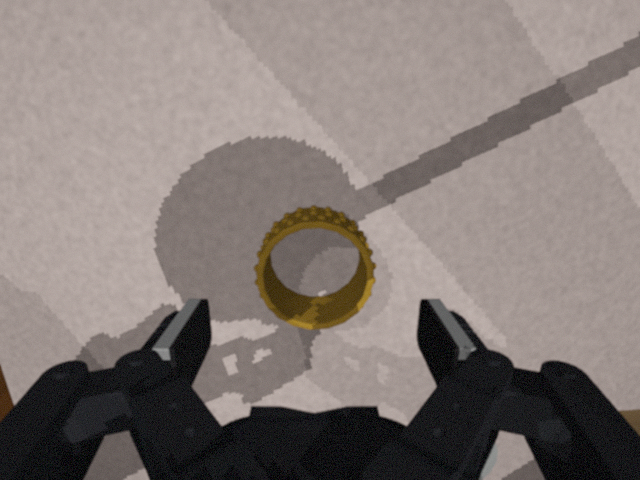

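>>> {"method": "arm_command", "body": {
  "plan": [
    {"translation": [0.2,0.1,1.5],"twist": 0,"gripper": 1},
    {"translation": [0.36,0.2,3],"twist": 0,"gripper": 1},
    {"translation": [0.36,0.2,4.2],"twist": 0,"gripper": 1},
    {"translation": [0.36,0.2,5.2],"twist": 0,"gripper": 1},
    {"translation": [0.36,0.2,5.4],"twist": 0,"gripper": 1}
  ]
}}

```text
clock: 3.58
eef_pos: [516.2, 316.5, 2.0]
tcp_rot: [-3.138, 0.003, 1.336]
contact_force: [-0.2, 0.2, 0.1]
opening: 1.001
```

Run:
```python
from h import *
im=grab_frame('wrist');cv2.imwrite('pics/w3.png',im)
rel([515.8,317,2],TH)
```

```text
t 3.63 pos [516.3 316.6   2.3] case [346.5  76.2   2.3] yaw 76.5 F [0.1 0.4 0.1] op 1.0
shift cm [ 0.02 -0.06  0.03] twist -0.002
```

View pics/w3.png

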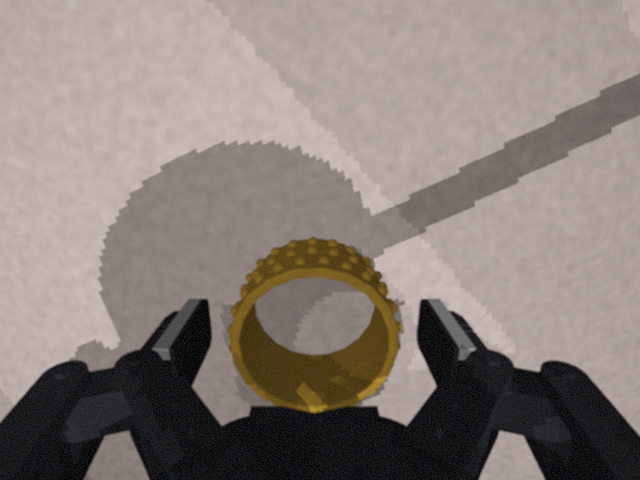

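Bangle is centred between the jaws (px 230–402, fingers at 208/420). Close.

>>> {"method": "arm_command", "body": {
  "plan": [
    {"translation": [0,0,0],"twist": 0,"gripper": 0.8},
    {"translation": [0,0,0],"twist": 0,"gripper": 0.6},
    {"translation": [0,0,0],"twist": 0,"gripper": 0.6},
    {"translation": [0,0,0],"twist": 0,"gripper": 0.6},
    {"translation": [0,0,0],"twist": 0,"gripper": 0.6}
  ],
  "squeeze": 30
}}

```text
clock: 4.05
eef_pos: [516.9, 316.9, 3.6]
tcp_rot: [-3.139, 0.002, 1.336]
contact_force: [-0.7, -1.8, 6.2]
opening: 0.725
```

>>> {"method": "arm_command", "body": {
  "plan": [
    {"translation": [0,0,-0.5],"twist": 0,"gripper": 0.6},
    {"translation": [0,0,-1.5],"twist": 0,"gripper": 0.6},
    {"translation": [0,0,-3],"twist": 0,"gripper": 0.6},
    {"translation": [0,0,-5],"twist": 0,"gripper": 0.6},
    {"translation": [0,0,-7],"twist": 0,"gripper": 0.6}
  ]
}}

```text
clock: 4.47
eef_pos: [517.0, 317.0, 75.1]
tcp_rot: [-3.139, 0.002, 1.336]
contact_force: [0.4, 0.3, 0.0]
opening: 0.722
```

Run:
```python
from h import *
im=grab_frame('wrist');cv2.imwrite('pics/w4.png',im)
rel([505,300,290],TH)
```

```text
t 4.52 pos [519.1 318.3  79.2] case [348.7  73.9  79.2] yaw 76.5 F [1.7 0.7 2.4] op 0.724
shift cm [ -2.07  -0.92 -21.09] twist -0.002
```

View pics/w4.png

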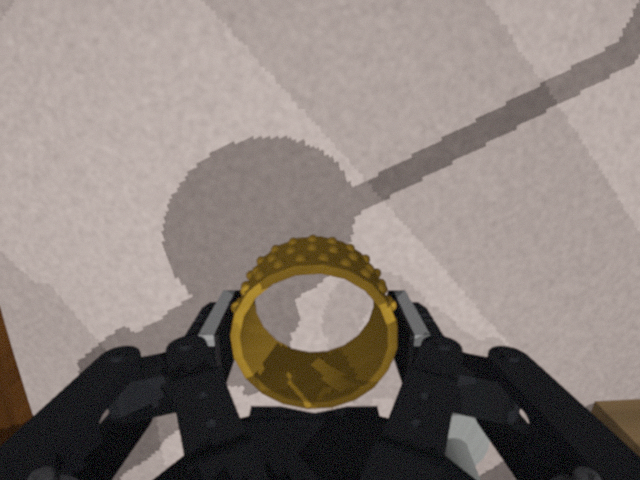

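>>> {"method": "arm_command", "body": {
  "plan": [
    {"translation": [0,0,-4],"twist": 0,"gripper": 0.6},
    {"translation": [0,0,-8],"twist": 0,"gripper": 0.6},
    {"translation": [0,0,-12],"twist": 0,"gripper": 0.6},
    {"translation": [0,0,-16],"twist": 0,"gripper": 0.6},
    {"translation": [0,0,-20],"twist": 0,"gripper": 0.6}
  ]
}}

```text
clock: 4.93
eef_pos: [518.4, 317.8, 282.4]
tcp_rot: [3.139, -0.003, 1.336]
contact_force: [1.2, 0.1, -0.8]
opening: 0.722
```

Run:
```python
from h import *
rel(case(20,0,285),TH)
```

```text
t 4.93 pos [518.4 317.8 282.4] case [348.1  74.5 282.4] yaw 76.5 F [ 1.2  0.1 -0.8] op 0.722
shift cm [-32.8    7.5   -0.33] twist -0.002
```

>>> {"method": "arm_command", "body": {
  "plan": [
    {"translation": [-3.5,0.8,-0.3],"twist": 0,"gripper": 0.6},
    {"translation": [-7.4,1.7,-0.4],"twist": 0,"gripper": 0.6},
    {"translation": [-11.4,2.6,-0.4],"twist": 0,"gripper": 0.6},
    {"translation": [-15.4,3.5,-0.4],"twist": 0,"gripper": 0.6},
    {"translation": [-19.4,4.4,-0.4],"twist": 0,"gripper": 0.6}
  ]
}}

```text
clock: 5.35
eef_pos: [515.4, 117.3, 286.9]
tcp_rot: [3.138, -0.003, 1.337]
contact_force: [1.0, 0.1, -0.9]
opening: 0.724
```

Run:
```python
from h import *
rel(case(22,0,280),TH)
```

```text
t 5.35 pos [515.4 117.3 286.9] case [152.4  31.  286.9] yaw 76.6 F [ 1.   0.1 -0.9] op 0.724
shift cm [-13.04   3.11   0.66] twist -0.001
```

>>> {"method": "arm_command", "body": {
  "plan": [
    {"translation": [-3.5,0.8,0],"twist": 0,"gripper": 0.6},
    {"translation": [-7,1.6,0],"twist": 0,"gripper": 0.6},
    {"translation": [-10,2.4,0],"twist": 0,"gripper": 0.6},
    {"translation": [-13,3.1,0],"twist": 0,"gripper": 0.6},
    {"translation": [-13,3.1,0],"twist": 0,"gripper": 0.6}
  ]
}}

```text
clock: 5.77
eef_pos: [515.1, -20.7, 287.5]
tcp_rot: [3.136, -0.002, 1.334]
contact_force: [0.0, 0.5, -0.0]
opening: 0.719
```

Run:
```python
from h import *
cv2.imwrite('pics/w5.png',np.hstack([cv2.resize(grab_frame('scene')[80:340,160:420],(400,400))]))
rel(case(22,0,110),TH)
```

```text
t 5.82 pos [515.2 -18.6 287.4] case [ 2.000e+01 -2.000e-01  2.874e+02] yaw 76.4 F [-0.2 -0.3 -0.8] op 0.726
shift cm [ 0.14 -0.1  17.74] twist -0.005
```

View pics/w5.png

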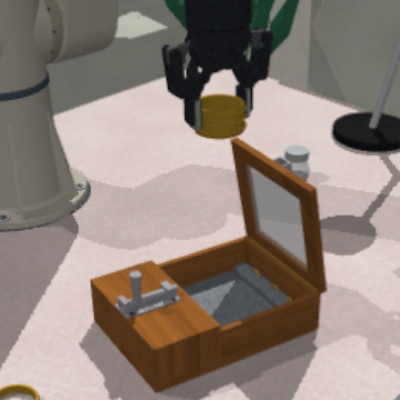

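>>> {"method": "arm_command", "body": {
  "plan": [
    {"translation": [0.1,-0.1,3.5],"twist": 0,"gripper": 0.6},
    {"translation": [0.14,-0.1,7.2],"twist": 0,"gripper": 0.6},
    {"translation": [0.14,-0.1,11],"twist": 0,"gripper": 0.6},
    {"translation": [0.14,-0.1,14.5],"twist": 0,"gripper": 0.6},
    {"translation": [0.14,-0.1,17.7],"twist": 0,"gripper": 0.6}
  ]
}}

```text
clock: 6.23
eef_pos: [515.2, -15.7, 109.1]
tcp_rot: [3.137, -0.004, 1.334]
contact_force: [0.3, -0.5, 0.0]
opening: 0.726
```

Run:
```python
from h import *
cv2.imwrite('pics/w6.png',grab_frame('wrist'))
rel(case(22,0,18),TH)
```

```text
t 6.28 pos [511.8 -15.6 103.9] case [ 22.2   3.8 103.9] yaw 76.4 F [-2.1  0.7 -5.6] op 0.723
shift cm [-0.04  0.41  8.58] twist -0.004
```

View pics/w6.png

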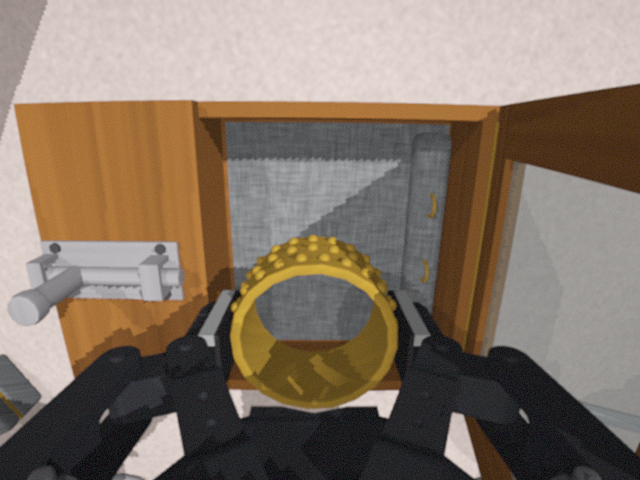

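>>> {"method": "arm_command", "body": {
  "plan": [
    {"translation": [0,0.3,2],"twist": 0,"gripper": 0.6},
    {"translation": [0,0.4,4],"twist": 0,"gripper": 0.6},
    {"translation": [0,0.4,6],"twist": 0,"gripper": 0.6},
    {"translation": [0,0.4,7.5],"twist": 0,"gripper": 0.6},
    {"translation": [0,0.4,8],"twist": 0,"gripper": 0.6}
  ]
}}

```text
clock: 6.7
eef_pos: [514.9, -15.5, 23.1]
tcp_rot: [-3.137, -0.002, 1.334]
contact_force: [-1.4, -0.5, -0.7]
opening: 0.722
```

Run:
```python
from h import *
cv2.imwrite('pics/w7.png',grab_frame('wrist'))
rel(case(22,0,15.5),TH)
```

```text
t 6.75 pos [515.  -15.6  23.2] case [22.9  0.7 23.2] yaw 76.4 F [-0.6 -0.4 -1.2] op 0.729
shift cm [-0.1   0.08  0.77] twist -0.003
```

View pics/w7.png

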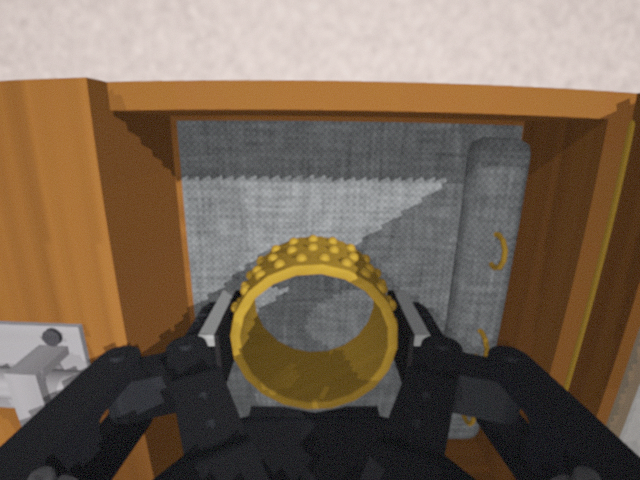

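Clear of walls and roll. Lower slowly until contact.

>>> {"method": "arm_command", "body": {
  "plan": [
    {"translation": [0,0,0.2],"twist": 0,"gripper": 0.6},
    {"translation": [0,0,0.4],"twist": 0,"gripper": 0.6},
    {"translation": [0,0,0.55],"twist": 0,"gripper": 0.6},
    {"translation": [0,0,0.7],"twist": 0,"gripper": 0.6},
    {"translation": [0,0,0.75],"twist": 0,"gripper": 0.6}
  ]
}}

```text
clock: 7.17
eef_pos: [515.3, -15.5, 16.1]
tcp_rot: [-3.138, -0.002, 1.334]
contact_force: [0.7, 0.4, -0.8]
opening: 0.718
```

>>> {"method": "arm_command", "body": {
  "plan": [
    {"translation": [0,0,0.05],"twist": 0,"gripper": 0.6},
    {"translation": [0,0,0.1],"twist": 0,"gripper": 0.6},
    {"translation": [0,0,0.15],"twist": 0,"gripper": 0.6},
    {"translation": [0,0,0.2],"twist": 0,"gripper": 0.6},
    {"translation": [0,0,0.2],"twist": 0,"gripper": 0.6}
  ]
}}

```text
clock: 7.58
eef_pos: [515.5, -15.5, 15.6]
tcp_rot: [-3.138, -0.002, 1.334]
contact_force: [-5.2, 0.8, 20.2]
opening: 0.725
```

>>> {"method": "arm_command", "body": {
  "plan": [
    {"translation": [0,0,0],"twist": 0,"gripper": 0.6},
    {"translation": [0,0,0],"twist": 0,"gripper": 0.75},
    {"translation": [0,0,0],"twist": 0,"gripper": 0.82},
    {"translation": [0,0,0],"twist": 0,"gripper": 0.82},
    {"translation": [0,0,0],"twist": 0,"gripper": 0.82}
  ]
}}

```text
clock: 8.0
eef_pos: [516.0, -15.3, 15.7]
tcp_rot: [-3.139, -0.002, 1.334]
contact_force: [1.2, 5.0, 4.6]
opening: 0.816
```

Run:
```python
from h import *
cv2.imwrite('pics/w8.png',grab_frame('wrist'))
rel(case(22,0,15.5),TH)
```

```text
t 8.05 pos [516.  -15.3  15.7] case [23.5 -0.2 15.7] yaw 76.4 F [1.3 4.4 4.9] op 0.819
shift cm [-0.15 -0.02  0.02] twist -0.003
```

View pics/w8.png

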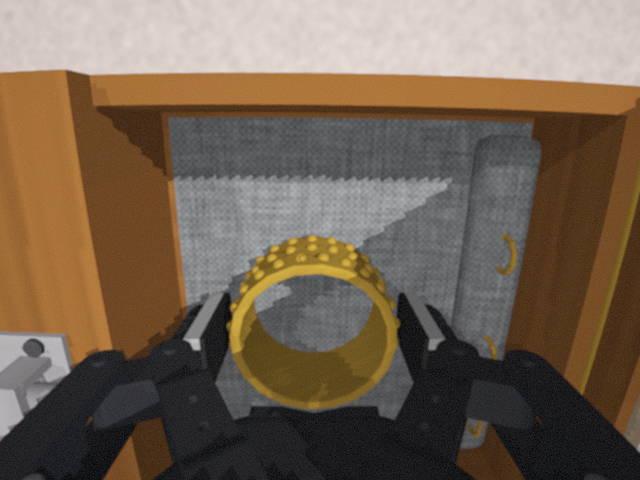

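>>> {"method": "arm_command", "body": {
  "plan": [
    {"translation": [0,0,-0.3],"twist": 0,"gripper": 0.8},
    {"translation": [0,0,-0.8],"twist": 0,"gripper": 0.8},
    {"translation": [0,0,-1.5],"twist": 0,"gripper": 0.8},
    {"translation": [0,0,-2.2],"twist": 0,"gripper": 0.8},
    {"translation": [0,0,-3],"twist": 0,"gripper": 0.8}
  ]
}}

```text
clock: 8.47
eef_pos: [515.9, -15.5, 46.4]
tcp_rot: [-3.139, -0.002, 1.334]
contact_force: [0.4, -0.5, 0.5]
opening: 0.804
```

Run:
```python
from h import *
cv2.imwrite('pics/w9.png',grab_frame('wrist'))
rel(case(22,0,290),TH)
```

```text
t 8.52 pos [516.9 -15.5  47.8] case [23.5 -1.1 47.8] yaw 76.4 F [ 0.2 -0.   2.2] op 0.798
shift cm [ -0.09  -0.13 -24.22] twist -0.003
```

View pics/w9.png

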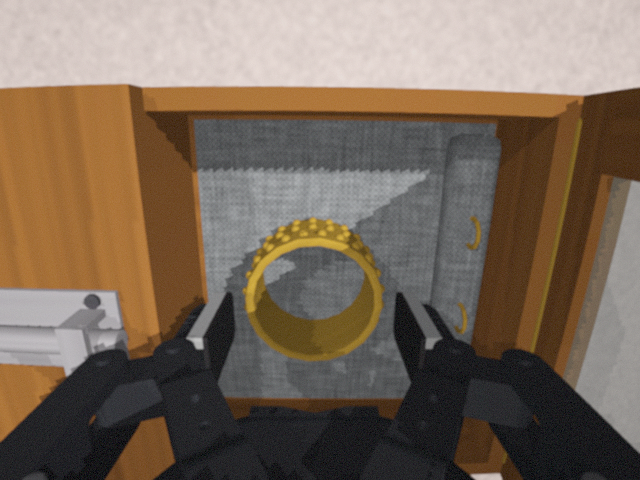

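>>> {"method": "arm_command", "body": {
  "plan": [
    {"translation": [0,0,-3.5],"twist": 0,"gripper": 0.8},
    {"translation": [0,0,-7.5],"twist": 0,"gripper": 0.8},
    {"translation": [0,0,-11.5],"twist": 0,"gripper": 0.4},
    {"translation": [0,0,-15.5],"twist": 0,"gripper": 0},
    {"translation": [0,0,-19.5],"twist": 0,"gripper": 0}
  ]
}}

```text
clock: 8.93
eef_pos: [516.4, -16.1, 245.3]
tcp_rot: [-3.141, -0.003, 1.334]
contact_force: [0.7, -0.4, 0.7]
opening: 0.384
```

Run:
```python
from h import *
rel(case(22,0,260),TH);rel(case(165,45,265),TH)
```

```text
t 8.93 pos [516.4 -16.1 245.3] case [ 22.8  -0.7 245.3] yaw 76.4 F [ 0.7 -0.4  0.7] op 0.384
shift cm [-0.07 -0.07 -1.47] twist -0.003
t 8.93 pos [516.4 -16.1 245.3] case [ 22.8  -0.7 245.3] yaw 76.4 F [ 0.7 -0.4  0.7] op 0.384
shift cm [14.21 -4.62 -1.93] twist -0.003
```

>>> {"method": "arm_command", "body": {
  "plan": [
    {"translation": [0,0,-2.5],"twist": 0,"gripper": 0},
    {"translation": [3.5,-1.5,-3],"twist": 0,"gripper": 0},
    {"translation": [7,-3,-3],"twist": 0,"gripper": 0},
    {"translation": [10.7,-4.6,-3],"twist": 0,"gripper": 0},
    {"translation": [14.3,-4.6,-2.5],"twist": 0,"gripper": 0}
  ]
}}

```text
clock: 9.35
eef_pos: [503.4, 135.2, 272.4]
tcp_rot: [3.141, -0.004, 1.333]
contact_force: [1.0, -1.4, 0.2]
opening: 0.001
```

Run:
```python
from h import *
rel(case(160,45,208),TH)
cv2.imwrite('pics/a1.png',grab_frame('scene')[120:340,160:420].repeat(2,0).repeat(2,1))
```

```text
t 9.35 pos [503.4 135.2 272.4] case [167.   46.9 272.4] yaw 76.4 F [ 1.  -1.4  0.2] op 0.001
shift cm [-0.72  0.18  6.43] twist -0.004
```

View pics/a1.png

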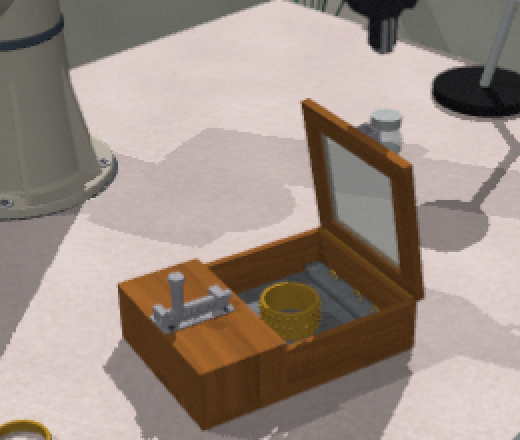

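>>> {"method": "arm_command", "body": {
  "plan": [
    {"translation": [-0.2,0.1,2],"twist": 0,"gripper": 0},
    {"translation": [-0.4,0.2,4],"twist": 0,"gripper": 0},
    {"translation": [-0.7,0.2,5.5],"twist": 0,"gripper": 0},
    {"translation": [-1.2,0.2,6.4],"twist": 0,"gripper": 0},
    {"translation": [-2,0.2,6.4],"twist": 0,"gripper": 0}
  ]
}}

```text
clock: 9.82
eef_pos: [501.8, 120.5, 205.4]
tcp_rot: [-3.14, -0.006, 1.335]
contact_force: [-1.0, -0.3, 0.4]
opening: 0.001
```

Run:
```python
from h import *
rel(case(127,45,208),TH)
cv2.imwrite('pics/a2.png',cv2.resize(grab_frame('top')[160:330,230:420],None,fx=3,fy=3))
```

```text
t 9.82 pos [501.8 120.5 205.4] case [152.3  45.  205.4] yaw 76.5 F [-1.  -0.3  0.4] op 0.001
shift cm [-2.53  0.   -0.27] twist -0.002
```

View pics/a2.png

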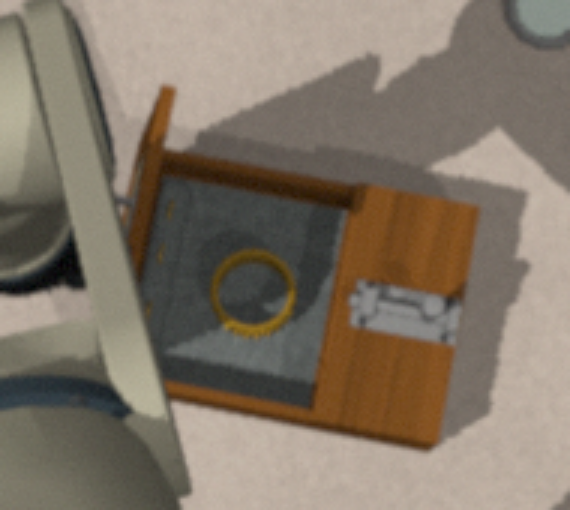

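>>> {"method": "arm_command", "body": {
  "plan": [
    {"translation": [-0.6,0,-0.2],"twist": 0,"gripper": 0},
    {"translation": [-1.2,0,-0.3],"twist": 0,"gripper": 0},
    {"translation": [-1.7,0,-0.3],"twist": 0,"gripper": 0},
    {"translation": [-2.1,0,-0.3],"twist": 0,"gripper": 0},
    {"translation": [-2.4,0,-0.3],"twist": 0,"gripper": 0}
  ]
}}

```text
clock: 10.28
eef_pos: [496.5, 95.2, 209.9]
tcp_rot: [3.141, -0.006, 1.335]
contact_force: [-0.3, 0.4, -0.1]
opening: 0.002
```

>>> {"method": "arm_command", "body": {
  "plan": [
    {"translation": [-0.2,0,0],"twist": 0,"gripper": 0},
    {"translation": [-0.4,0,0],"twist": 0,"gripper": 0},
    {"translation": [-0.6,0,0],"twist": 0,"gripper": 0},
    {"translation": [-0.8,0,0],"twist": 0,"gripper": 0},
    {"translation": [-1,0,0],"twist": 0,"gripper": 0}
  ]
}}

```text
clock: 10.7
eef_pos: [494.1, 85.4, 209.8]
tcp_rot: [3.142, -0.006, 1.335]
contact_force: [0.2, 1.0, -0.2]
opening: 0.002
```

Run:
```python
from h import *
rel(case(127,45,208),TH)
```

```text
t 10.7 pos [494.1  85.4 209.8] case [116.4  44.4 209.8] yaw 76.5 F [ 0.2  1.  -0.2] op 0.002
shift cm [ 1.06 -0.06  0.19] twist -0.003
```

>>> {"method": "arm_command", "body": {
  "plan": [
    {"translation": [-0.2,0,0],"twist": 0,"gripper": 0},
    {"translation": [-0.4,0,0],"twist": 0,"gripper": 0},
    {"translation": [-0.6,0,0],"twist": 0,"gripper": 0},
    {"translation": [-0.8,0,0],"twist": 0,"gripper": 0},
    {"translation": [-1,0,0],"twist": 0,"gripper": 0}
  ]
}}

```text
clock: 11.12
eef_pos: [491.7, 75.6, 209.8]
tcp_rot: [3.142, -0.006, 1.335]
contact_force: [-0.1, 2.4, -0.9]
opening: 0.008
```

Run:
```python
from h import *
rel(case(127,45,208),TH)
cv2.imwrite('pics/a3.png',grab_frame('scene')[120:340,160:420].repeat(2,0).repeat(2,1))
```

```text
t 11.12 pos [491.7  75.6 209.8] case [106.3  44.4 209.8] yaw 76.5 F [-0.1  2.4 -0.9] op 0.008
shift cm [ 2.07 -0.06  0.19] twist -0.003
```

View pics/a3.png

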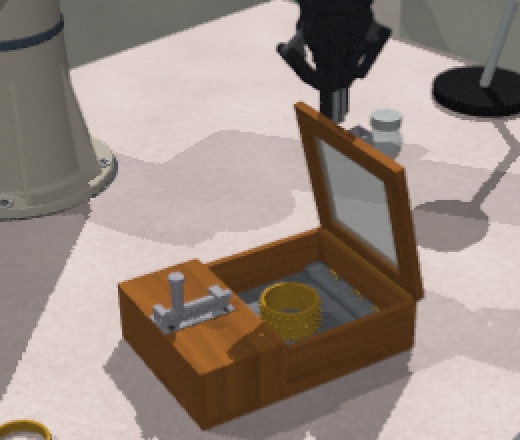

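```bash
cat >> h.py <<'E'
def arc(dphi,c=7.0,R=153.2,y=44.5):
    s=sense();p=tocase(s['eef_pos']);phi=np.arctan2(p[2]-58,120+c-p[0])
    print('t',round(s['clock'],2),'case',p.round(1),'th',round(phi-.0653,3),'Rnow',round(np.hypot(p[2]-58,120+c-p[0]),1),'F',(np.r_[s['contact_force'][:2]@EX,s['contact_force'][:2]@EY,s['contact_force'][2]]).round(1))
    Rm=Ro.from_euler('xyz',s['tcp_rot']).as_matrix()
    for k in range(1,6):
        f=phi-dphi*k/5
        print((Rm.T@(case(120+c-R*np.cos(f),y,58+R*np.sin(f))-s['eef_pos'])/10).round(2))
E
python3 -c "
from h import *
arc(.15)"
```

```text
t 11.17 case [106.   44.5 209.8] th 1.368 Rnow 153.2 F [ 1.6  0.3 -1.3]
[-0.45 -0.    0.07]
[-0.91 -0.    0.15]
[-1.36  0.    0.24]
[-1.8   0.    0.35]
[-2.25  0.    0.47]
```

>>> {"method": "arm_command", "body": {
  "plan": [
    {"translation": [-0.45,0,0.07],"twist": 0,"gripper": 0},
    {"translation": [-0.9,0,0.15],"twist": 0,"gripper": 0},
    {"translation": [-1.35,0,0.24],"twist": 0,"gripper": 0},
    {"translation": [-1.8,0,0.35],"twist": 0,"gripper": 0},
    {"translation": [-2.25,0,0.47],"twist": 0,"gripper": 0}
  ]
}}

```text
clock: 11.58
eef_pos: [486.2, 52.9, 204.8]
tcp_rot: [-3.141, -0.006, 1.335]
contact_force: [0.9, 2.2, -0.4]
opening: -0.004
```

```bash
python3 -c "
from h import *
arc(.15)"
```

```text
t 11.58 case [ 82.9  44.6 204.8] th 1.214 Rnow 153.3 F [ 2.3 -0.3 -0.4]
[-0.44  0.01  0.14]
[-0.87  0.01  0.29]
[-1.3   0.01  0.45]
[-1.73  0.02  0.63]
[-2.15  0.02  0.82]
```

>>> {"method": "arm_command", "body": {
  "plan": [
    {"translation": [-0.44,0,0.14],"twist": 0,"gripper": 0},
    {"translation": [-0.87,0,0.29],"twist": 0,"gripper": 0},
    {"translation": [-1.3,0,0.45],"twist": 0,"gripper": 0},
    {"translation": [-1.73,0,0.63],"twist": 0,"gripper": 0},
    {"translation": [-2.15,0,0.82],"twist": 0,"gripper": 0}
  ]
}}

```text
clock: 12.0
eef_pos: [480.9, 31.6, 196.3]
tcp_rot: [-3.141, -0.006, 1.335]
contact_force: [-0.6, 1.5, 0.5]
opening: -0.004
```

```bash
python3 -c "
from h import *
arc(.15)"
```

```text
t 12.0 case [ 61.   44.8 196.3] th 1.06 Rnow 153.2 F [1.3 1.  0.5]
[-0.41  0.03  0.2 ]
[-0.82  0.03  0.42]
[-1.22  0.03  0.64]
[-1.61  0.04  0.88]
[-2.    0.04  1.13]
```

>>> {"method": "arm_command", "body": {
  "plan": [
    {"translation": [-0.41,0.02,0.2],"twist": 0,"gripper": 0},
    {"translation": [-0.82,0.03,0.42],"twist": 0,"gripper": 0},
    {"translation": [-1.22,0.03,0.64],"twist": 0,"gripper": 0},
    {"translation": [-1.61,0.03,0.88],"twist": 0,"gripper": 0},
    {"translation": [-2,0.03,1.13],"twist": 0,"gripper": 0}
  ]
}}

```text
clock: 12.42
eef_pos: [476.4, 11.7, 184.6]
tcp_rot: [-3.141, -0.005, 1.335]
contact_force: [-0.9, 1.4, 0.6]
opening: -0.005
```

```bash
python3 -c "
from h import *
arc(.15)
cv2.imwrite('pics/a4.png',grab_frame('scene')[120:340,160:420].repeat(2,0).repeat(2,1))"
```

```text
t 12.42 case [ 40.6  44.6 184.6] th 0.907 Rnow 153.3 F [1.1 1.2 0.6]
[-0.37  0.01  0.27]
[-0.74  0.01  0.54]
[-1.1   0.01  0.83]
[-1.46  0.02  1.12]
[-1.8   0.02  1.43]
```

View pics/a4.png

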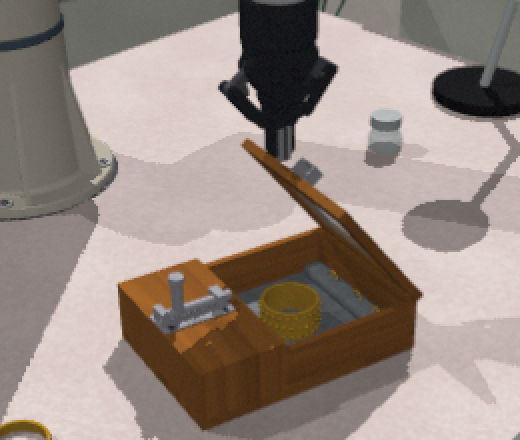

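>>> {"method": "arm_command", "body": {
  "plan": [
    {"translation": [-0.37,0,0.27],"twist": 0,"gripper": 0},
    {"translation": [-0.74,0,0.54],"twist": 0,"gripper": 0},
    {"translation": [-1.1,0,0.83],"twist": 0,"gripper": 0},
    {"translation": [-1.46,0,1.12],"twist": 0,"gripper": 0},
    {"translation": [-1.8,0,1.43],"twist": 0,"gripper": 0}
  ]
}}

```text
clock: 12.88
eef_pos: [472.0, -6.6, 169.5]
tcp_rot: [-3.141, -0.005, 1.335]
contact_force: [0.3, 1.4, 1.2]
opening: 0.001
```

```bash
python3 -c "
from h import *
arc(.15)"
```

```text
t 12.88 case [ 21.8  44.7 169.5] th 0.749 Rnow 153.3 F [ 1.4 -0.   1.2]
[-0.32  0.02  0.33]
[-0.64  0.02  0.66]
[-0.95  0.02  1.  ]
[-1.26  0.02  1.34]
[-1.55  0.02  1.7 ]
```

>>> {"method": "arm_command", "body": {
  "plan": [
    {"translation": [-0.32,0,0.33],"twist": 0,"gripper": 0},
    {"translation": [-0.64,0,0.66],"twist": 0,"gripper": 0},
    {"translation": [-0.95,0,1],"twist": 0,"gripper": 0},
    {"translation": [-1.26,0,1.34],"twist": 0,"gripper": 0},
    {"translation": [-1.55,0,1.7],"twist": 0,"gripper": 0}
  ]
}}

```text
clock: 13.3
eef_pos: [468.1, -21.9, 152.1]
tcp_rot: [-3.141, -0.005, 1.335]
contact_force: [-1.8, 0.7, 1.7]
opening: 0.002
```

```bash
python3 -c "
from h import *
arc(.15)"
```

```text
t 13.3 case [  6.   44.9 152.1] th 0.596 Rnow 153.3 F [0.2 1.9 1.7]
[-0.27  0.04  0.37]
[-0.54  0.04  0.74]
[-0.8   0.04  1.12]
[-1.04  0.04  1.51]
[-1.27  0.04  1.91]
```

>>> {"method": "arm_command", "body": {
  "plan": [
    {"translation": [-0.27,0.02,0.37],"twist": 0,"gripper": 0},
    {"translation": [-0.54,0.03,0.74],"twist": 0,"gripper": 0},
    {"translation": [-0.8,0.03,1.12],"twist": 0,"gripper": 0},
    {"translation": [-1.04,0.03,1.5],"twist": 0,"gripper": 0},
    {"translation": [-1.27,0.03,1.9],"twist": 0,"gripper": 0}
  ]
}}

```text
clock: 13.72
eef_pos: [465.4, -34.5, 132.6]
tcp_rot: [-3.141, -0.005, 1.335]
contact_force: [-0.1, -0.3, 2.8]
opening: 0.003
```

```bash
python3 -c "
from h import *
arc(.15)"
```

```text
t 13.72 case [ -6.9  44.7 132.6] th 0.443 Rnow 153.2 F [-0.3  0.   2.8]
[-0.22  0.02  0.41]
[-0.42  0.02  0.82]
[-0.62  0.02  1.23]
[-0.8   0.02  1.65]
[-0.97  0.02  2.08]
```

>>> {"method": "arm_command", "body": {
  "plan": [
    {"translation": [-0.22,0,0.4],"twist": 0,"gripper": 0},
    {"translation": [-0.42,0,0.8],"twist": 0,"gripper": 0},
    {"translation": [-0.6,0,1.18],"twist": 0,"gripper": 0},
    {"translation": [-0.75,0,1.53],"twist": 0,"gripper": 0},
    {"translation": [-0.87,0,1.85],"twist": 0,"gripper": 0}
  ]
}}

```text
clock: 14.13
eef_pos: [463.3, -43.0, 113.7]
tcp_rot: [-3.141, -0.005, 1.335]
contact_force: [-0.6, -0.7, 1.4]
opening: -0.004
```

```bash
python3 -c "
from h import *
arc(.1)"
```

```text
t 14.13 case [-15.7  44.7 113.7] th 0.307 Rnow 153.1 F [-0.8  0.5  1.4]
[-0.12  0.02  0.28]
[-0.22  0.02  0.57]
[-0.32  0.02  0.86]
[-0.41  0.02  1.15]
[-0.5   0.02  1.45]
```

>>> {"method": "arm_command", "body": {
  "plan": [
    {"translation": [-0.12,0,0.28],"twist": 0,"gripper": 0},
    {"translation": [-0.22,0,0.56],"twist": 0,"gripper": 0},
    {"translation": [-0.32,0,0.84],"twist": 0,"gripper": 0},
    {"translation": [-0.41,0,1.1],"twist": 0,"gripper": 0},
    {"translation": [-0.48,0,1.35],"twist": 0,"gripper": 0}
  ]
}}

```text
clock: 14.55
eef_pos: [462.2, -47.7, 99.9]
tcp_rot: [-3.141, -0.005, 1.335]
contact_force: [-1.8, 1.0, 0.8]
opening: -0.001
```

```bash
python3 -c "
from h import *
arc(.07)
cv2.imwrite('pics/a5.png',grab_frame('scene')[120:340,160:420].repeat(2,0).repeat(2,1))"
```

```text
t 14.55 case [-20.5  44.7  99.9] th 0.212 Rnow 153.3 F [0.6 2.  0.8]
[-0.05  0.02  0.21]
[-0.1   0.02  0.42]
[-0.16  0.02  0.62]
[-0.21  0.02  0.83]
[-0.25  0.02  1.04]
```

View pics/a5.png

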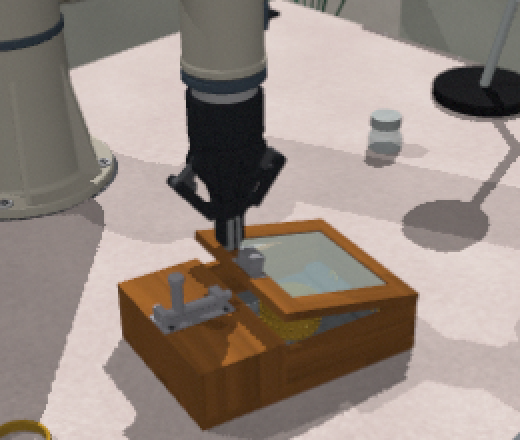

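>>> {"method": "arm_command", "body": {
  "plan": [
    {"translation": [-0.06,0,0.22],"twist": 0,"gripper": 0},
    {"translation": [-0.12,0,0.44],"twist": 0,"gripper": 0},
    {"translation": [-0.17,0,0.66],"twist": 0,"gripper": 0},
    {"translation": [-0.22,0,0.88],"twist": 0,"gripper": 0},
    {"translation": [-0.26,0,1.1],"twist": 0,"gripper": 0}
  ]
}}

```text
clock: 15.02
eef_pos: [461.5, -50.3, 88.4]
tcp_rot: [-3.141, -0.005, 1.335]
contact_force: [0.8, 0.1, 1.0]
opening: -0.003
```

>>> {"method": "arm_command", "body": {
  "plan": [
    {"translation": [-0.04,0,0.2],"twist": 0,"gripper": 0},
    {"translation": [-0.08,0,0.4],"twist": 0,"gripper": 0},
    {"translation": [-0.11,0,0.6],"twist": 0,"gripper": 0},
    {"translation": [-0.14,0,0.8],"twist": 0,"gripper": 0},
    {"translation": [-0.17,0,1],"twist": 0,"gripper": 0}
  ]
}}

```text
clock: 15.43
eef_pos: [461.1, -52.0, 78.2]
tcp_rot: [-3.141, -0.005, 1.335]
contact_force: [0.5, -1.1, 1.1]
opening: 0.003
```

```bash
python3 -c "
from h import *
arc(.05)"
```

```text
t 15.43 case [-24.9  44.8  78.2] th 0.067 Rnow 153.3 F [-1.  -0.7  1.1]
[-0.01  0.03  0.15]
[-0.03  0.03  0.3 ]
[-0.05  0.03  0.46]
[-0.06  0.03  0.61]
[-0.08  0.03  0.76]
```

>>> {"method": "arm_command", "body": {
  "plan": [
    {"translation": [-0.01,0,0.12],"twist": 0,"gripper": 0},
    {"translation": [-0.03,0,0.24],"twist": 0,"gripper": 0},
    {"translation": [-0.04,0,0.36],"twist": 0,"gripper": 0},
    {"translation": [-0.05,0,0.46],"twist": 0,"gripper": 0},
    {"translation": [-0.06,0,0.56],"twist": 0,"gripper": 0}
  ]
}}

```text
clock: 15.85
eef_pos: [461.0, -52.6, 72.5]
tcp_rot: [-3.141, -0.005, 1.335]
contact_force: [0.6, -0.6, 1.2]
opening: 0.001
```

>>> {"method": "arm_command", "body": {
  "plan": [
    {"translation": [0,0,0.08],"twist": 0,"gripper": 0},
    {"translation": [-0.01,0,0.16],"twist": 0,"gripper": 0},
    {"translation": [-0.01,0,0.24],"twist": 0,"gripper": 0},
    {"translation": [-0.01,0,0.32],"twist": 0,"gripper": 0},
    {"translation": [-0.01,0,0.4],"twist": 0,"gripper": 0}
  ]
}}

```text
clock: 16.27
eef_pos: [461.0, -52.7, 68.4]
tcp_rot: [-3.141, -0.005, 1.335]
contact_force: [-0.6, -1.4, 0.8]
opening: 0.001
```

```bash
python3 -c "
from h import *
arc(.02)"
```

```text
t 16.27 case [-25.6  44.7  68.4] th 0.003 Rnow 152.9 F [-1.5  0.3  0.8]
[-0.03  0.03  0.06]
[-0.03  0.03  0.12]
[-0.04  0.03  0.18]
[-0.04  0.03  0.24]
[-0.04  0.03  0.3 ]
```

>>> {"method": "arm_command", "body": {
  "plan": [
    {"translation": [0,0,0.05],"twist": 0,"gripper": 0},
    {"translation": [0,0,0.1],"twist": 0,"gripper": 0},
    {"translation": [0,0,0.15],"twist": 0,"gripper": 0},
    {"translation": [0,0,0.2],"twist": 0,"gripper": 0},
    {"translation": [0,0,0.2],"twist": 0,"gripper": 0}
  ]
}}

```text
clock: 16.68
eef_pos: [461.0, -52.7, 67.7]
tcp_rot: [-3.141, -0.004, 1.335]
contact_force: [-6.3, 0.3, 23.7]
opening: 0.006
```

```bash
python3 -c "
from h import *
arc(.02)
cv2.imwrite('pics/a6.png',grab_frame('scene')[120:340,160:420].repeat(2,0).repeat(2,1))"
```

```text
t 16.68 case [-25.6  44.6  67.7] th -0.002 Rnow 152.9 F [-1.1  6.2 23.7]
[-0.03  0.01  0.06]
[-0.04  0.02  0.12]
[-0.04  0.02  0.18]
[-0.05  0.02  0.24]
[-0.05  0.02  0.3 ]
```

View pics/a6.png

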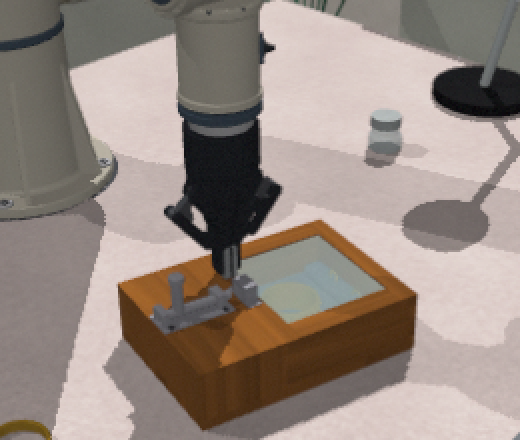

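>>> {"method": "arm_command", "body": {
  "plan": [
    {"translation": [0,0,-0.3],"twist": 0,"gripper": 0},
    {"translation": [0,0,-1.5],"twist": 0,"gripper": 0},
    {"translation": [0,0,-4],"twist": 0,"gripper": 0},
    {"translation": [0,0,-7],"twist": 0,"gripper": 0},
    {"translation": [0,0,-9],"twist": 0,"gripper": 0}
  ]
}}

```text
clock: 17.15
eef_pos: [461.3, -53.0, 159.5]
tcp_rot: [3.141, -0.005, 1.335]
contact_force: [1.5, -0.2, 0.0]
opening: -0.0
```

```bash
python3 -c "
from h import *
rel(case(-155,0,160),TH)
cv2.imwrite('pics/b1.png',grab_frame('wrist'))"
```

```text
t 17.15 pos [461.3 -53.  159.5] case [-25.9  44.3 159.5] yaw 76.5 F [ 1.5 -0.2  0. ] op -0.0
shift cm [-12.9    4.46  -0.11] twist -0.003
```

View pics/b1.png

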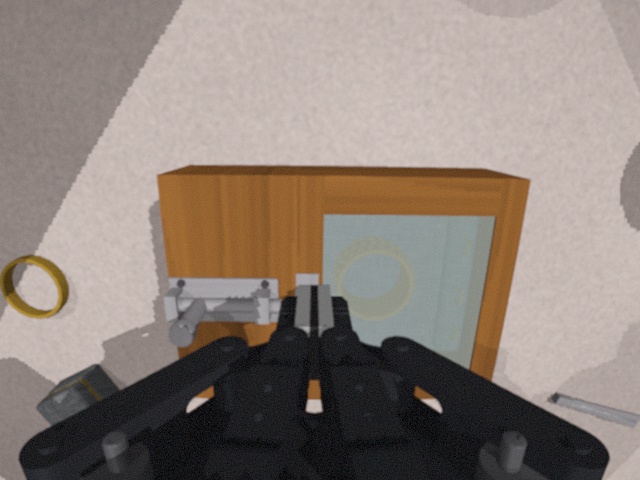

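```bash
python3 -c "
from h import *
m=camera_model('wrist')
print(tocase(onz(m,[[180,331]],118)[0]))"
```

```text
[-106.19181719    0.75651886  118.        ]
```

>>> {"method": "arm_command", "body": {
  "plan": [
    {"translation": [-2.8,0.9,0],"twist": 0,"gripper": 0},
    {"translation": [-5.6,1.8,0],"twist": 0,"gripper": 0},
    {"translation": [-8.4,2.8,0],"twist": 0,"gripper": 0},
    {"translation": [-11,3.8,0],"twist": 0,"gripper": 0},
    {"translation": [-12.9,4.5,0],"twist": 0,"gripper": 0}
  ]
}}

```text
clock: 17.62
eef_pos: [477.2, -191.2, 162.0]
tcp_rot: [3.136, -0.005, 1.334]
contact_force: [0.7, 1.2, 1.1]
opening: -0.004
```

```bash
python3 -c "
from h import *
rel(case(-152,0,98),TH)
cv2.imwrite('pics/b2.png',grab_frame('wrist'))"
```

```text
t 17.62 pos [ 477.2 -191.2  162. ] case [-156.7   -3.1  162. ] yaw 76.5 F [0.7 1.2 1.1] op -0.004
shift cm [ 0.43 -0.35  6.4 ] twist -0.003
```

View pics/b2.png

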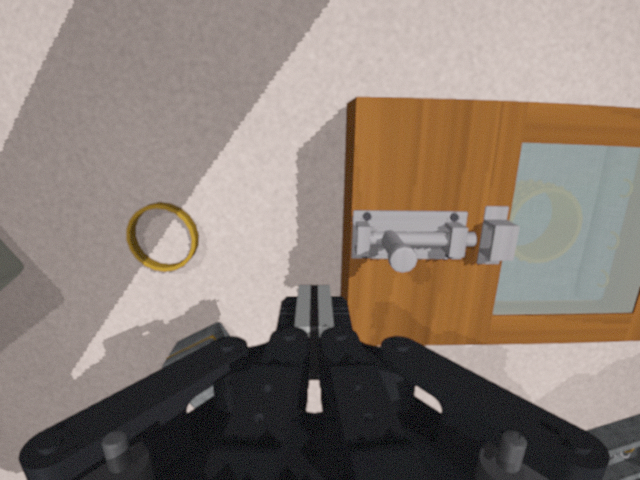

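>>> {"method": "arm_command", "body": {
  "plan": [
    {"translation": [0.2,-0.2,2],"twist": 0,"gripper": 0},
    {"translation": [0.4,-0.35,4],"twist": 0,"gripper": 0},
    {"translation": [0.4,-0.35,5.5],"twist": 0,"gripper": 0},
    {"translation": [0.4,-0.35,6.4],"twist": 0,"gripper": 0},
    {"translation": [0.4,-0.35,6.4],"twist": 0,"gripper": 0}
  ]
}}

```text
clock: 18.08
eef_pos: [474.7, -188.1, 96.2]
tcp_rot: [3.138, -0.004, 1.334]
contact_force: [-0.4, 0.5, 0.3]
opening: -0.004
```

```bash
python3 -c "
from h import *
rel(case(-122,0.5,98),TH)"
```

```text
t 18.08 pos [ 474.7 -188.1   96.2] case [-1.542e+02  1.000e-01  9.620e+01] yaw 76.4 F [-0.4  0.5  0.3] op -0.004
shift cm [ 3.22 -0.06 -0.16] twist -0.004
```

>>> {"method": "arm_command", "body": {
  "plan": [
    {"translation": [0.5,0,-0.1],"twist": 0,"gripper": 0},
    {"translation": [1,-0.05,-0.1],"twist": 0,"gripper": 0},
    {"translation": [1.5,-0.05,-0.1],"twist": 0,"gripper": 0},
    {"translation": [2,-0.05,-0.1],"twist": 0,"gripper": 0},
    {"translation": [2.4,-0.05,-0.1],"twist": 0,"gripper": 0}
  ]
}}

```text
clock: 18.5
eef_pos: [480.4, -164.0, 98.0]
tcp_rot: [3.137, -0.004, 1.334]
contact_force: [0.8, -0.6, -0.5]
opening: 0.001
```

>>> {"method": "arm_command", "body": {
  "plan": [
    {"translation": [0.3,0,0],"twist": 0,"gripper": 0},
    {"translation": [0.6,0,0],"twist": 0,"gripper": 0},
    {"translation": [0.9,0,0],"twist": 0,"gripper": 0},
    {"translation": [1.2,0,0],"twist": 0,"gripper": 0},
    {"translation": [1.5,0,0],"twist": 0,"gripper": 0}
  ]
}}

```text
clock: 18.92
eef_pos: [484.2, -149.4, 98.2]
tcp_rot: [3.136, -0.004, 1.334]
contact_force: [-0.6, -4.0, 1.4]
opening: -0.003
```

```bash
python3 -c "
from h import *
rel(case(-122,0.5,98),TH)
cv2.imwrite('pics/b3.png',grab_frame('scene')[120:340,160:420].repeat(2,0).repeat(2,1))"
```

```text
t 18.92 pos [ 484.2 -149.4   98.2] case [-114.4   -0.2   98.2] yaw 76.5 F [-0.6 -4.   1.4] op -0.003
shift cm [-0.76 -0.07  0.02] twist -0.003
```

View pics/b3.png

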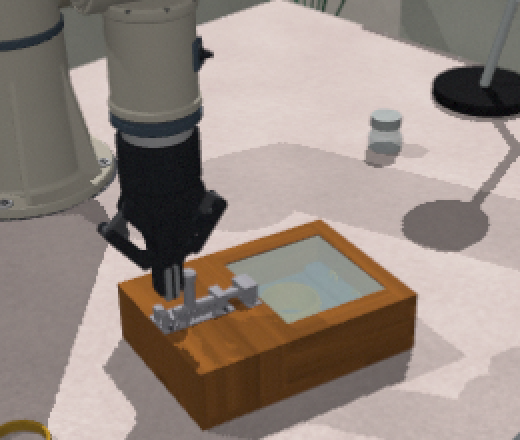

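>>> {"method": "arm_command", "body": {
  "plan": [
    {"translation": [0.3,0,0],"twist": 0,"gripper": 0},
    {"translation": [0.6,0,0],"twist": 0,"gripper": 0},
    {"translation": [0.9,0,0],"twist": 0,"gripper": 0},
    {"translation": [1.2,0,0],"twist": 0,"gripper": 0},
    {"translation": [1.5,0,0],"twist": 0,"gripper": 0}
  ]
}}

```text
clock: 19.38
eef_pos: [487.9, -134.2, 98.3]
tcp_rot: [3.136, -0.004, 1.334]
contact_force: [0.4, -3.7, -0.2]
opening: 0.001
```

>>> {"method": "arm_command", "body": {
  "plan": [
    {"translation": [0.1,0,0],"twist": 0,"gripper": 0},
    {"translation": [0.2,0,0],"twist": 0,"gripper": 0},
    {"translation": [0.3,0,0],"twist": 0,"gripper": 0},
    {"translation": [0.4,0,0],"twist": 0,"gripper": 0},
    {"translation": [0.5,0,0],"twist": 0,"gripper": 0}
  ]
}}

```text
clock: 19.8
eef_pos: [488.6, -132.0, 98.4]
tcp_rot: [3.136, 0.001, 1.337]
contact_force: [-7.7, -27.2, 1.4]
opening: 0.005
```

```bash
python3 -c "
from h import *
rel(case(-92,0.5,98),TH)"
```

```text
t 19.8 pos [ 488.6 -132.    98.4] case [-96.4  -0.5  98.4] yaw 76.6 F [ -7.7 -27.2   1.4] op 0.005
shift cm [ 0.44 -0.1   0.04] twist -0.001
```

>>> {"method": "arm_command", "body": {
  "plan": [
    {"translation": [-0.3,0,0],"twist": 0,"gripper": 0},
    {"translation": [-1.5,0,0],"twist": 0,"gripper": 0},
    {"translation": [-3,0,0],"twist": 0,"gripper": 0},
    {"translation": [-4.5,0,-2],"twist": 0,"gripper": 0},
    {"translation": [-6,0,-5],"twist": 0,"gripper": 0}
  ]
}}

```text
clock: 20.22
eef_pos: [472.1, -189.9, 146.5]
tcp_rot: [-3.141, -0.001, 1.337]
contact_force: [0.7, -0.8, 0.8]
opening: 0.003
```

Run:
```python
from h import *
m=camera_model('wrist');w=grab_frame('wrist')
s=cv2.resize(grab_frame('scene')[230:300,215:320],None,fx=5,fy=5,interpolation=cv2.INTER_CUBIC)
cv2.imwrite('pics/c1.png',w);cv2.imwrite('pics/c2.png',s)
np.save('wm.npy',m,allow_pickle=True)
```

```text
(no output)
```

View pics/c1.png

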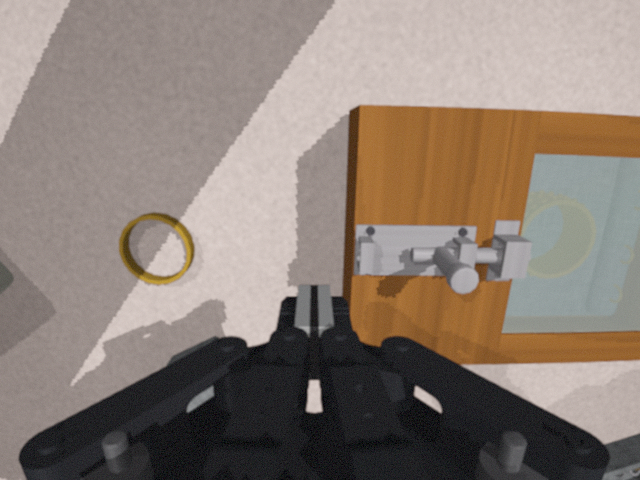

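View pics/c2.png

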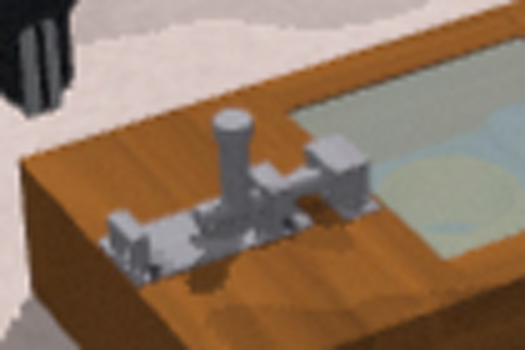

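Run:
```python
from h import *
m=np.load('wm.npy',allow_pickle=True).item()
print(tocase(onz(m,[[462,277]],118)[0]).round(1))
s=camera_model('scene')
print(tocase(onz(s,[[215+233/5,230+120/5]],118)[0]).round(1), 'before:',tocase(onz(s,[[210+133/3.5,165+328/3.5]],118)[0]).round(1))
for x in(-76,-80):print((proj(s,case(x,0,118))-[215,230])*5, proj(m,case(x,0,118)))
rel(case(-160,0,200),TH)
```

```text
[-77.6   3.1 118. ]
[-77.5  -0.  118. ] before: [-107.5   -0.6  118. ]
[[236.40602466 118.85952166]] [[464.30012769 282.31882487]]
[[227.34925489 121.87145227]] [[456.93288619 282.37577682]]
t 20.32 pos [ 476.3 -192.7  152. ] case [-158.2   -2.6  152. ] yaw 76.5 F [-0.3 -0.2 -0.1] op -0.001
shift cm [-0.18 -0.2  -4.81] twist -0.002
```

>>> {"method": "arm_command", "body": {
  "plan": [
    {"translation": [2,0,-3.5],"twist": 0,"gripper": 0},
    {"translation": [6,0,-5],"twist": 0,"gripper": 0},
    {"translation": [10,0,-5],"twist": 0,"gripper": 0},
    {"translation": [14,0,-5],"twist": 0,"gripper": 0},
    {"translation": [18,0,-5],"twist": 0,"gripper": 0}
  ]
}}

```text
clock: 20.73
eef_pos: [517.9, -15.5, 201.9]
tcp_rot: [3.13, -0.0, 1.334]
contact_force: [0.9, -0.2, -0.1]
opening: -0.003
```

>>> {"method": "arm_command", "body": {
  "plan": [
    {"translation": [2,0.5,0],"twist": 0,"gripper": 0},
    {"translation": [4,1,0],"twist": 0,"gripper": 0},
    {"translation": [6,1.5,0],"twist": 0,"gripper": 0},
    {"translation": [7,2,0],"twist": 0,"gripper": 0},
    {"translation": [7,2,0],"twist": 0,"gripper": 0}
  ]
}}

```text
clock: 21.15
eef_pos: [554.7, 49.6, 201.8]
tcp_rot: [3.129, -0.001, 1.336]
contact_force: [-0.5, 0.2, -0.1]
opening: 0.004
```

Run:
```python
from h import *
m=camera_model('wrist');w=grab_frame('wrist');cv2.imwrite('pics/d0.png',w)
np.save('wm.npy',m,allow_pickle=True)
for x in(-76,-38,-22,-18):print(x,proj(m,case(x,0,82)).round(0),proj(m,case(x,0,77)).round(0))
rel(case(0,0,200))
```

```text
-76 [[ 89. 201.]] [[ 93. 200.]]
-38 [[137. 200.]] [[140. 199.]]
-22 [[157. 200.]] [[160. 199.]]
-18 [[163. 200.]] [[165. 199.]]
t 21.2 pos [553.9  48.4 201.7] case [ 94.2 -22.3 201.7] yaw 76.5 F [ 0.5 -0.1  0.1] op -0.002
shift cm [-9.43 -2.21  0.14] twist None
```

View pics/d0.png

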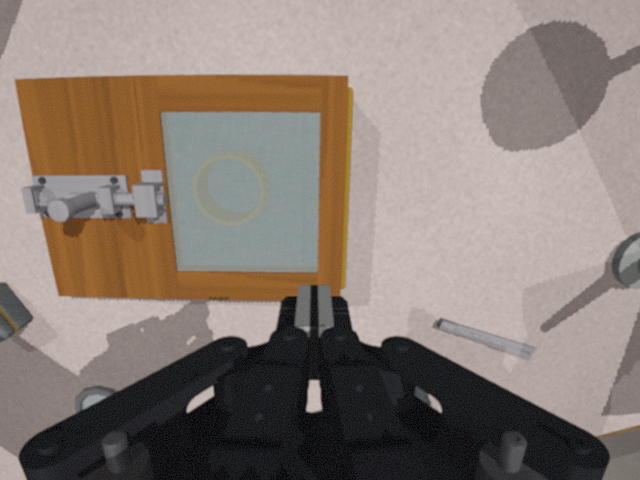

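Run:
```python
import cv2
w=cv2.imread('pics/d0.png');cv2.imwrite('pics/d1.png',cv2.resize(w[160:240,10:200],None,fx=4,fy=4,interpolation=cv2.INTER_CUBIC))
```

```text
(no output)
```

View pics/d1.png

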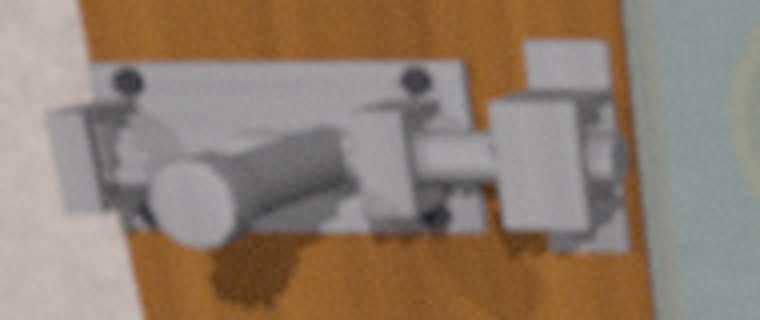

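```bash
python3 -c "
from h import *
print(job.sign_off(), sense()['clock'])"
```

```text
the job is handed in; nothing more can be done
the job is handed in; nothing more can be done
```

The broad bangle is in the case, the lid is shut, the bolt is home, and I handed the job in at about 21 s.

- **Bangle:** I lowered it until it touched the felt (20 N on the tool), then let go. Pictures show it flat on the felt, clear of the walls and the ring roll.
- **Lid:** I pushed it down beside the keeper along its arc, slowing to about 10 mm/s at the end. It stopped firmly with the fingertip about 68 mm up, the height of a shut lid, and it looks flush in the pictures.
- **Bolt:** I pushed the handle until it hit its stop, where the force rose from 4 to 27 N. The last wrist picture shows the rod tip sticking out past the keeper's far face at pixel column 167; fully home should appear at about 163–165.
- **Disagreement:** The handle-top measurements give a bolt slide of about 32.5 mm instead of 34 mm, which is within the 2 mm calibration error. I took the stop force and the visible tip as deciding.
- **Unexplained force:** Just after I released the bangle there was about 5 N on the tool, perhaps a finger brushing the well wall. It went away as soon as I lifted.
- **Other things:** I never touched the slim bangle or the ring box, and the arm was clear of everything at hand-in.

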